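Flask up the wax trees for casting

ROBOT

A 6-joint arm with a two-finger parallel gripper is mounted at the origin on the work surface. World frame = base frame: x ahead of the robot, y to its left, z up, the work surface at z = 0. Lengths are in m, angles in rad, forces in N, time in s.
With the tool pointing down it reaches from about 0.35 to 0.975 m from the base axis. Payload 4.9 kg.
Tool frame: the origin (TCP) lies at the very end of the fingers, on their centre line; the grasp point (between the pads) lies 19 mm behind it (ctrl.grip_point_offset is the distance from the TCP to the grasp point, in m); z points along the fingers, y is the line along which they close (so a half turn about z gives the same grasp; the last joint's range is limited). The gripper opens to 85 mm and grips with 20 to 120 N. Pads are 22 mm wide; open, the fingers measure 114 mm over their backs; the gripper's body (76 mm by 85 mm) begins 54 mm behind the grasp point. The pads swing forward as they close: fully open they stand 13 mm farther back than shut.
Start: joints at [-1.441, 0.053, 1.613, -0, 1.476, -0.119], TCP at [0.154, -0.606, 0.231] pointing down, gripper open.
Joint ranges: [-3.01, 3.01], [-1.01, 2.22], [0.06, 2.58], [-1.02, 4.17], [0.09, 2.62], [-3.14, 3.14]. Speed limits (rad/s): [2.57, 2.57, 3.14, 3.14, 3.14, 3.14].

INTERFACE

Orientations are given as a rotation vector (axis times angle).
In Python, from station import ctrl gives the robot as it stands.
- The arm moves only by the tool send_rows, never from a script. Its argument "rows" is a list of rows, each a list of 3 entries, a list of its own where there are three numbers: the finger opening in cm, from 0 to 8.54, then the shift along the tool's x, y, z in cm, then the turn about the tool's z in degrees. A call has 1 to 10 rows; each row shifts and turns the commanded pose from where the row before left it, along the tool's axes as they then stand; what a row does not reach is not made up. A row lasts 1/8 s, in which the tool goes at most 62.5 mm and 10.7 degrees, less where a joint would pass 70% of its speed; a pose out of reach is approached as far as the arm can. A call with a gripper value outside its range is refused whole. The fingers move at their own pace and stop on an object; "newtons" is the grip in N (left out, the last holds). Time passes only in rows, so rows that do not move let the fingers close. It gives the time, the measured TCP pose, the force, the opening and the grip force at its end, in the units of the state.
- ctrl.get_obs(): the state, without advancing time (a new reading comes with each control period).
- ctrl.get_image(name): name is "scene" or "top" or "wrist"; returns a dict with "frame" (384x512x3 uint8, red, green, blue), "range_z" (384x512 float32, m along the optical axis (not along the pixel's ray), 0 where there is no reading), "fx", "fy", "cx", "cy" (pixels), "cam_to_world" (4x4, takes a point from camera to world coordinates). Camera axes: x right, y down, z forward; pixel columns grow to the right and rows downward; lengths in m; the calibration is good to about 2 mm. A picture is of the moment at which its call begins.
- ctrl.finish_job(): hands the job in; it is judged then, once.
The state is a dict: "t": time; "q": joint angles; "dq": joint speeds; "effort": joint torques, N m; "tool_pos": TCP position; "tool_rot": TCP orientation; "contact_force": force on the tool from outside, world axes, zero at the start; "wrist_torque": the same for the moment, N m; "opening": finger opening in m; "grip_force": force on a finger pad.
Only numpy, scipy, OpenCV 4.12 (cv2) and the standard library are available. Lean on these libraries where they do the work, as an engineer would, in place of code of your own. Each camera call takes 0.05 s, during which the arm holds its last target. There are 200 camera calls.

TASK

Get the waxes on the vibrating table ready for investing: over every wax tree stand a steel flask of its own height from the sloped bin (tall flask on a tall tree, short flask on a short one), fully home on the rubber base without crushing the wax, and push one red rubber collar from the drawer fully down on top of each flask. Leave the waxes standing on the table, the spare flasks in the bin and spare collars in the drawer, shut the drawer when you have finished, and do not disturb the bowl, bottle or brush.

Things in the scene. Friction and masses are not known exactly. Their poses are not given: they have to be found in the camera images.
- vibro: vibrating investing table, fixed: grey box with a steel plate 280 x 260 mm (its x and y) covered by a flat dark rubber pad; the pad's top is 40 mm above the bench. Origin: centre of its underside, on the bench
- wax_tall_a: tall wax tree on its loose black rubber base, standing on the vibrating table (None if absent). Base: round flange 84 mm across, 16 mm high, on it a boss 41 mm across, 6 mm high, then a cone 8 mm high. A flask slides over tree and boss; its foot rests on the flange, 16 mm above the origin. Tree top 82 mm above the origin. Origin: centre of the base's underside, z up
- wax_tall_a_tree: the blue wax itself on wax_tall_a: trunk with small rings, within 14.5 mm of the axis, from 32 to 82 mm above the origin, which is that of wax_tall_a; must not be crushed
- wax_tall_b: tall wax tree on its loose black rubber base, standing on the vibrating table (None if absent). Base: round flange 84 mm across, 16 mm high, on it a boss 41 mm across, 6 mm high, then a cone 8 mm high. A flask slides over tree and boss; its foot rests on the flange, 16 mm above the origin. Tree top 82 mm above the origin. Origin: centre of the base's underside, z up
- wax_tall_b_tree: the blue wax itself on wax_tall_b: trunk with small rings, within 14.5 mm of the axis, from 32 to 82 mm above the origin, which is that of wax_tall_b; must not be crushed
- wax_short_a: short wax tree on its loose black rubber base, standing on the vibrating table (None if absent). Base: round flange 84 mm across, 16 mm high, on it a boss 41 mm across, 6 mm high, then a cone 8 mm high. A flask slides over tree and boss; its foot rests on the flange, 16 mm above the origin. Tree top 58 mm above the origin. Origin: centre of the base's underside, z up
- wax_short_a_tree: the blue wax itself on wax_short_a: trunk with small rings, within 14.5 mm of the axis, from 32 to 58 mm above the origin, which is that of wax_short_a; must not be crushed
- wax_short_b: short wax tree on its loose black rubber base, standing on the vibrating table (None if absent). Base: round flange 84 mm across, 16 mm high, on it a boss 41 mm across, 6 mm high, then a cone 8 mm high. A flask slides over tree and boss; its foot rests on the flange, 16 mm above the origin. Tree top 58 mm above the origin. Origin: centre of the base's underside, z up
- wax_short_b_tree: the blue wax itself on wax_short_b: trunk with small rings, within 14.5 mm of the axis, from 32 to 58 mm above the origin, which is that of wax_short_b; must not be crushed
- flask_bin: fixed sloped plywood bin, 2 x 2 compartments; floor tilted 15 degrees (low at its -x), so the flasks lean to its -x. Compartments 104 mm up the slope, 67 mm wide; walls 8 and 7 mm thick, 26 mm high above the floor, whose low edge is 50 mm above the bench. One flask in each, its axis 28 mm up from the low wall. Origin: on the bench under the bin's middle; x points up the slope, y along the rows
- flask_tall_a: tall steel casting flask: plain tube open at both ends, 51 mm outside, 46 mm inside, 80 mm long, about 232 g. Origin: centre of its lower end; z along the tube to its upper end. Starts in the sloped bin, in any column
- flask_tall_b: tall steel casting flask: plain tube open at both ends, 51 mm outside, 46 mm inside, 80 mm long, about 232 g. Origin: centre of its lower end; z along the tube to its upper end. Starts in the sloped bin, in any column
- flask_short_a: short steel casting flask: plain tube open at both ends, 51 mm outside, 46 mm inside, 56 mm long, about 162 g. Origin: centre of its lower end; z along the tube to its upper end. Starts in the sloped bin, in any column
- flask_short_b: short steel casting flask: plain tube open at both ends, 51 mm outside, 46 mm inside, 56 mm long, about 162 g. Origin: centre of its lower end; z along the tube to its upper end. Starts in the sloped bin, in any column
- drawer (a joint): travel of the cabinet's drawer in m: 0 shut, 0.16 fully open; it slides stiffly (1 N friction) along the cabinet's -x and stays where it is left
- cabinet: low grey bench-top cabinet, fixed, 208 x 274 x 70 mm (x, y, z) with one drawer in its -x face. Origin: centre of its underside. Its yaw gives the drawer's direction: the drawer opens along its -x
- drawer_handle (a point): middle of the drawer's steel bar handle: bar 11 mm thick, 110 mm long along the cabinet's y, its axis 35 mm out from the drawer front and 47 mm above the bench; moves with the drawer; can be pinched from above
- drawer_in (a point): centre of the drawer's inner floor, 22 mm above the bench; axes as the cabinet's; moves with the drawer. The drawer is 158 mm (x) inside with 3 compartments side by side along y, each about 69 mm wide; walls 6 mm thick, 30 mm high above this floor; the drawer front rises 38 mm above it
- collar_a: red rubber extension collar: stiff ring 62 mm outside, 56 mm inside, 36 mm high, about 60 g, the same either way up; an inner ledge (44 mm opening) from 16 to 20 mm above its underside stops it on a flask's rim, so a fitted collar's underside is 16 mm below the rim. Origin: centre of its underside, z up. Starts flat in a drawer compartment
- collar_b: red rubber extension collar: stiff ring 62 mm outside, 56 mm inside, 36 mm high, about 60 g, the same either way up; an inner ledge (44 mm opening) from 16 to 20 mm above its underside stops it on a flask's rim, so a fitted collar's underside is 16 mm below the rim. Origin: centre of its underside, z up. Starts flat in a drawer compartment
- collar_c: red rubber extension collar: stiff ring 62 mm outside, 56 mm inside, 36 mm high, about 60 g, the same either way up; an inner ledge (44 mm opening) from 16 to 20 mm above its underside stops it on a flask's rim, so a fitted collar's underside is 16 mm below the rim. Origin: centre of its underside, z up. Starts flat in a drawer compartment
- bowl: green mixing bowl, 100 mm across, bystander; origin: centre of its underside
- bottle: white bottle, 48 mm across, 130 mm high, bystander; origin: centre of its underside
- brush: bench brush, 190 mm long, lying, bystander; origin: centre of its underside
Not all that is in view belongs to the job. Leave any orange or yellow look-alike of the wax_tall_a alone. What is shaped like the flask_tall_a but pink is not meant.

How it is judged:
By the outcome, as a careful person would: the job done as asked, in the order asked, and still so for the second after the job is handed in, with the robot touching nothing.
Of wax_tall_a, wax_tall_b, wax_short_a, wax_short_b only 2 to 3 are there at a start; the rules pass over those that are not, and their reading is None.
At some moment in a run one of wax_tall_a, wax_tall_b, wax_short_a, wax_short_b may be knocked a few centimetres aside while the robot is not near it.
It also fails if it takes over 210 s, if anything falls off the work surface, if the arm or the gripper's body presses on something with over 40 N, if the wrist force passes 120 N, or if a joint passes its speed limit or range.

## Working session

There is one attempt and no reset: what is moved stays moved. The work goes in short steps, Python scripts to look and compute and a tool call to move; the robot and the scene stay as the last step left them, time stands still between calls to the robot, and variables do not carry over. Pictures are saved under pics/ and viewed, at most 17 in all, crops included, and the job is handed in when it is done.

Besides the shell and the picture viewer there is one more tool, called after "Request:" by a JSON object that holds its "method" and its "body". send_rows: Moves the arm, as the interface text tells. Its arguments: {"type":"object","properties":{"rows":{"type":"array","items":{"type":"array"}},"newtons":{"type":"number"}},"required":["rows"]}

```bash
ls; mkdir -p pics
cat > h.py <<'E'
import numpy as np, cv2
from station import ctrl
from scipy.spatial.transform import Rotation as R
def cap(name, tag):
    im=ctrl.get_image(name); cv2.imwrite(f'pics/{tag}.png', im['frame'][:,:,::-1])
    np.savez(f'pics/{tag}.npz', **{k:im[k] for k in im}); return im
def cloud(im):
    z=im['range_z']; v,u=np.mgrid[:z.shape[0],:z.shape[1]]
    P=np.stack([(u-im['cx'])/im['fx']*z,(v-im['cy'])/im['fy']*z,z],-1)
    T=im['cam_to_world']; return P@T[:3,:3].T+T[:3,3]
E
python3 - <<'E'
from h import *
for n in ('top','scene'):
    im=cap(n,n+'0'); print(n,im['fx'],np.round(im['cam_to_world'],3).tolist())
a=cv2.imread('pics/top0.png');b=cv2.imread('pics/scene0.png')
cv2.imwrite('pics/top0b.png',cv2.resize(a,(800,600),interpolation=cv2.INTER_CUBIC))
o=ctrl.get_obs();print({k:np.round(v,3).tolist() for k,v in o.items()})
E
```

```text
pics
top 462.9825217708513 [[0.115, -0.973, 0.2, 0.127], [-0.993, -0.113, 0.02, -0.049], [0.003, -0.201, -0.98, 1.658], [0.0, 0.0, 0.0, 1.0]]
scene 358.1678549787548 [[-0.734, 0.444, -0.514, 1.017], [0.679, 0.476, -0.559, 0.554], [-0.003, -0.76, -0.65, 0.765], [0.0, 0.0, 0.0, 1.0]]
{'t': 0.1, 'q': [-1.441, 0.053, 1.614, -0.0, 1.476, -0.119], 'dq': [0.0, -0.001, -0.004, 0.002, 0.001, -0.0], 'effort': [-0.001, -39.49, -37.137, -0.0, 0.004, -0.0], 'tool_pos': [0.154, -0.605, 0.23], 'tool_rot': [-3.115, -0.39, 0.0], 'contact_force': [-0.087, -0.338, -0.641], 'wrist_torque': [0.006, -0.035, -0.05], 'grip_force': 0.0, 'opening': 0.085}
```

View pics/top0b.png

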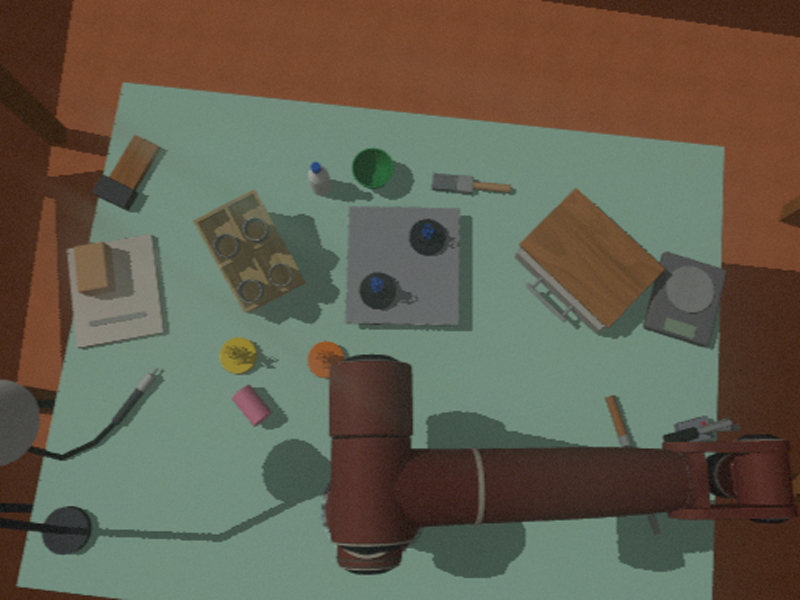

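View pics/scene0.png

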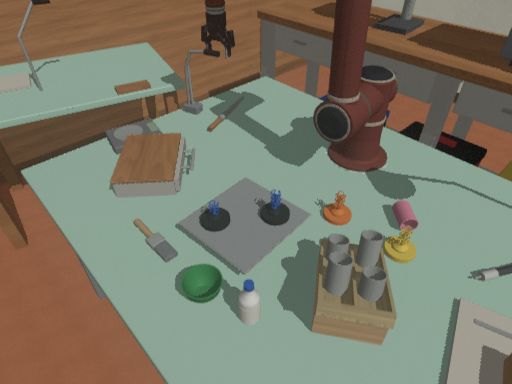

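Top view (800x600): the two blue waxes on the table are at (428,236) and (378,290). The bin with four flasks is at (248,250), and the cabinet at (590,258) has its handle at about (553,303). Bowl, bottle and brush sit along the far side. The orange (325,358) and yellow (238,355) trees and the pink tube (252,405) are decoys.

Run:
```python
from h import *
for n in ('top0','scene0'):
    im=dict(np.load(f'pics/{n}.npz')); P=cloud(im); f=im['frame'].astype(int); hsv=cv2.cvtColor(im['frame'],cv2.COLOR_RGB2HSV)
    print(n)
    xy=(P[...,0]>.3)&(P[...,0]<.95)&(abs(P[...,1])<.5)
    # blue wax & black bases
    blue=(f[...,2]>f[...,0]+40)&(f[...,2]>f[...,1]+30)&xy
    k,l,s,c=cv2.connectedComponentsWithStats(blue.astype(np.uint8))
    for i in range(1,k):
        if s[i,4]>5:
            p=P[l==i]; print('blue',c[i].round(),s[i,4],np.median(p,0).round(3),'zmax',p[:,2].max().round(3))
    dark=(f.max(-1)<50)&xy&(P[...,2]>.045)&(P[...,2]<.065)
    k,l,s,c=cv2.connectedComponentsWithStats(dark.astype(np.uint8))
    for i in range(1,k):
        if s[i,4]>60:
            p=P[l==i]; (cc,r)=cv2.minEnclosingCircle(p[:,:2].astype(np.float32)); print('dark',c[i].round(),s[i,4],np.median(p,0).round(3),np.round(cc,3),round(r,3))
    # cabinet top
    m=xy&(abs(P[...,2]-.07)<.006)&(P[...,1]<-.1)
    k,l,s,c=cv2.connectedComponentsWithStats(m.astype(np.uint8))
    i=1+s[1:,4].argmax(); r=cv2.minAreaRect(P[l==i][:,:2].astype(np.float32)); print('cab',r,cv2.boxPoints(r).round(3).tolist())
    m=xy&(abs(P[...,2]-.04)<.004)&(abs(P[...,1])<.3)
    k,l,s,c=cv2.connectedComponentsWithStats(m.astype(np.uint8))
    i=1+s[1:,4].argmax(); r=cv2.minAreaRect(P[l==i][:,:2].astype(np.float32)); print('vib',r)
    # bin: things above 0.06 in y>0.1
    m=xy&(P[...,2]>.045)&(P[...,2]<.14)&(P[...,1]>.13)&(P[...,1]<.45)
    m=cv2.morphologyEx(m.astype(np.uint8),cv2.MORPH_OPEN,np.ones((2,2)))
    k,l,s,c=cv2.connectedComponentsWithStats(m)
    for i in range(1,k):
        if s[i,4]>150:
            r=cv2.minAreaRect(P[l==i][:,:2].astype(np.float32)); print('bin?',c[i].round(),r)
a=cv2.imread('pics/top0.png');cv2.imwrite('pics/c1.png',np.hstack([cv2.resize(a[110:220,110:310],(800,440),interpolation=cv2.INTER_CUBIC)]))
```

```text
top0
blue [202. 106.] 27 [0.726 0.215 0.128] zmax 0.134
blue [273. 148.] 17 [ 0.614 -0.051  0.093] zmax 0.111
blue [240. 181.] 32 [0.479 0.051 0.11 ] zmax 0.132
dark [273. 153.] 239 [ 0.607 -0.054  0.056] [ 0.614 -0.052] 0.041
dark [242. 190.] 100 [0.459 0.04  0.057] [0.471 0.045] 0.037
cab ((0.6039102673530579, -0.42653757333755493), (0.2718944847583771, 0.20435181260108948), 50.96027374267578) [[0.4390000104904175, -0.46799999475479126], [0.5979999899864197, -0.5960000157356262], [0.7689999938011169, -0.38499999046325684], [0.6100000143051147, -0.25699999928474426]]
vib ((0.5465555787086487, -0.005851179361343384), (0.28015464544296265, 0.25944846868515015), 5.5002522468566895)
bin? [205. 114.] ((0.4438587427139282, 0.09986302256584167), (0.6976498961448669, 0.047247134149074554), 21.250661849975586)
bin? [161. 161.] ((0.36605432629585266, 0.225311741232872), (0.7088220119476318, 0.16011227667331696), 36.19468307495117)
scene0
blue [275. 200.] 101 [0.485 0.052 0.101] zmax 0.132
blue [215. 208.] 55 [ 0.62  -0.046  0.092] zmax 0.111
blue [210. 209.] 10 [ 0.632 -0.054  0.093] zmax 0.103
blue [249. 285.] 101 [0.733 0.22  0.13 ] zmax 0.132
cab ((0.6149854063987732, -0.42455631494522095), (0.2763301730155945, 0.1929742842912674), 51.52245330810547) [[0.453000009059906, -0.4729999899864197], [0.6050000190734863, -0.5929999947547913], [0.7760000228881836, -0.37599998712539673], [0.625, -0.25600001215934753]]
vib ((0.5532975792884827, -0.0015712827444076538), (0.2810822129249573, 0.26127809286117554), 5.216927528381348)
bin? [355. 286.] ((0.6461427807807922, 0.43440747261047363), (0.7560981512069702, 0.19244712591171265), 32.192283630371094)
bin? [250. 300.] ((0.8505062460899353, 0.3449058532714844), (0.5336172580718994, 0.045956045389175415), 46.54398727416992)
```

View pics/c1.png

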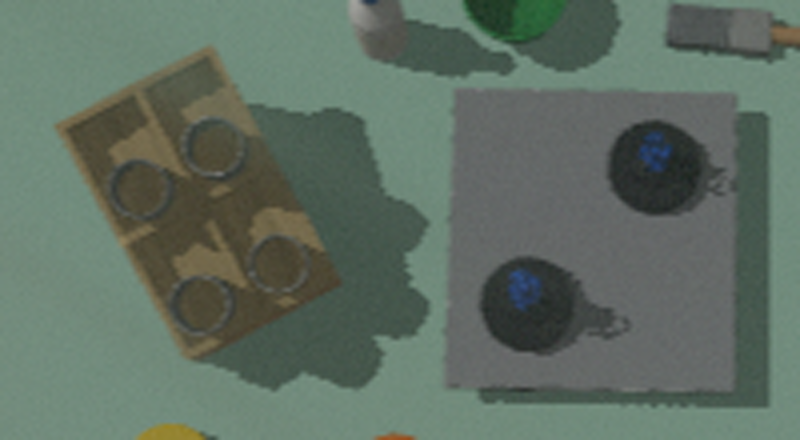

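The crop shows both waxes clearly: (655,150) and (525,285). Both are blue on a black base, so they are the real ones, not the orange or yellow look-alikes. The four flask rims are at (140,190), (213,148), (202,305) and (278,264).

Run:
```python
from h import *
im=dict(np.load('pics/top0.npz')); P=cloud(im)
for c in [(140,190),(213,148),(202,305),(278,264)]:
    u,v=110+c[0]/4,110+c[1]/4
    Q=P[int(v)-12:int(v)+13,int(u)-12:int(u)+13].reshape(-1,3)
    vv,uu=np.mgrid[int(v)-12:int(v)+13,int(u)-12:int(u)+13]
    r=np.hypot(uu-u,vv-v).ravel(); q=Q[(r>5)&(r<10)]
    z=np.percentile(q[:,2],97); t=q[q[:,2]>z-.022]
    print(c,z.round(3),len(t),t.mean(0).round(3), cv2.fitEllipse(t[:,:2].astype(np.float32)))
for c in [(55,125),(212,45),(340,285),(190,358)]:
    u,v=int(110+c[0]/4),int(110+c[1]/4); Q=P[v-4:v+5,u-4:u+5].reshape(-1,3); print(c,P[v,u].round(3),Q[Q[:,2].argmax()].round(3))
o=ctrl.get_obs()
Rt=R.from_rotvec(o['tool_rot']).as_matrix();print(Rt.round(3))
```

```text
(140, 190) 0.143 51 [0.505 0.365 0.197] ((0.30298906564712524, 0.16597282886505127), (0.15626171231269836, 0.63142329454422), 134.97665405273438)
(213, 148) 0.168 50 [0.55  0.311 0.191] ((0.36390161514282227, 0.1483881026506424), (0.13705408573150635, 0.5403957366943359), 131.11940002441406)
(202, 305) 0.139 44 [0.427 0.315 0.132] ((0.4261694550514221, 0.31407076120376587), (0.04654223099350929, 0.04886326566338539), 46.918174743652344)
(278, 264) 0.114 41 [0.459 0.245 0.184] ((-0.08285486698150635, -0.10964091122150421), (0.138626366853714, 1.3859589099884033), 123.47765350341797)
(55, 125) [0.604 0.508 0.006] [0.567 0.461 0.135]
(212, 45) [0.654 0.339 0.137] [ 0.127 -0.049  1.658]
(340, 285) [ 0.486  0.221 -0.005] [0.477 0.216 0.081]
(190, 358) [0.391 0.332 0.071] [0.398 0.338 0.082]
[[ 0.969  0.246 -0.   ]
 [ 0.246 -0.969  0.002]
 [ 0.    -0.002 -1.   ]]
```

Request:
{"method": "send_rows", "body": {"rows": [[8.5,[4.23,-2.6,-1.5],0],[8.5,[4.23,-2.6,-1.5],0],[8.5,[4.23,-2.6,-1.5],0],[8.5,[4.23,-2.6,-1.5],0],[8.5,[4.23,-2.6,-1.5],0],[8.5,[4.23,-2.6,-1.5],0],[8.5,[4.23,-2.6,-1.5],0],[8.5,[4.23,-2.6,-1.5],0],[8.5,[4.23,-2.6,-1.5],0],[8.5,[4.23,-2.6,-1.5],0]]}}

```text
t: 1.35
tool_pos: [0.5007, -0.2481, 0.3812]
tool_rot: [-3.117, -0.39, 0.001]
contact_force: [0.4, -1.2, -0.5]
opening: 0.0846
grip_force: 0.0
```

Request:
{"method": "send_rows", "body": {"rows": [[8.5,[0.4,-6.1,0],0],[8.5,[0.4,-6.1,0],0],[8.5,[0.5,-6.1,0],0],[8.5,[0.5,-6.1,0],0],[8.5,[0.5,-6.1,0],0],[8.5,[0.5,-6.1,0],0],[8.5,[0.5,-6.1,0],0],[8.5,[0.5,-6.1,0],0],[8.5,[0,0,0],-10.6],[8.5,[0,0,0],-10.6]]}}

```text
t: 2.6
tool_pos: [0.4158, 0.2338, 0.3806]
tool_rot: [2.988, 0.97, -0.002]
contact_force: [0.0, -0.3, 0.3]
opening: 0.0853
grip_force: 0.0
```

```bash
cat >> h.py <<'E'
def st():
    o=ctrl.get_obs(); M=R.from_rotvec(o['tool_rot']).as_matrix()
    print('t',round(o['t'],2),'tcp',np.round(o['tool_pos'],4),'xang',round(np.degrees(np.arctan2(M[1,0],M[0,0])),2),'tilt',np.round(M[:2,2],4),'open',round(o['opening'],4),'grip',round(o['grip_force'],1),'F',np.round(o['contact_force'],1)); return o,M
def go(x,y,z):
    "shift in tool axes, cm, to bring the TCP to x,y,z"
    o,M=st(); print('d(cm)',np.round(M.T@(np.array([x,y,z])-o['tool_pos'])*100,2))
E
python3 - <<'E'
from h import *
o,M=st(); im=cap('wrist','w1'); T=np.eye(4);T[:3,:3]=M;T[:3,3]=o['tool_pos']
print(im['fx'],np.round(np.linalg.inv(T)@im['cam_to_world'],3).tolist())
P=cloud(im); np.save('pics/w1P.npy',P); print(P[::95,::100].round(3).tolist()[1][2])
E
```

```text
t 2.6 tcp [0.4158 0.2338 0.3806] xang 35.95 tilt [-0.0012 -0.0006] open 0.0853 grip 0.0 F [ 0.  -0.3  0.3]
274.09698250094243 [[-0.0, -0.949, -0.315, 0.081], [1.0, -0.0, 0.0, -0.001], [-0.001, -0.315, 0.949, -0.142], [0.0, 0.0, 0.0, 1.0]]
[0.446, 0.346, 0.113]
```

View pics/w1.png

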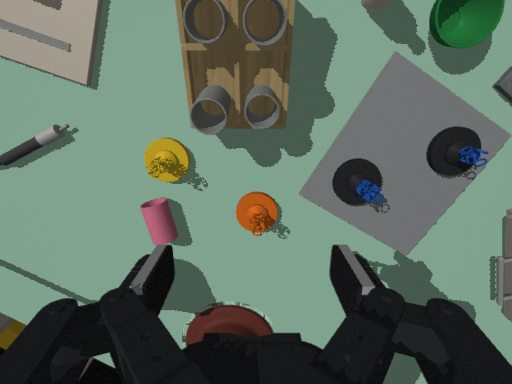

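Wrist view: the tall low-row flask is at (211,110) and the short one at (262,107). Upper-row flasks are at (205,18) and (264,18). The tall wax is at (358,183) and the short wax at (455,152).

Run:
```python
from h import *
P=np.load('pics/w1P.npy'); im=cv2.imread('pics/w1.png')
o,M=st()
def loc(p): return p
ex=M[:,0];ey=M[:,1]
for n,(u0,u1,v0,v1) in dict(tall=(185,240,80,140),short=(240,286,80,132)).items():
    Q=P[v0:v1,u0:u1].reshape(-1,3); 
    zt=np.percentile(Q[:,2],99.5)
    q=Q[(Q[:,2]>zt-.016)]
    # rim plane: tilt 15deg along +x_tool rising
    s=Q[:,2]-0.268*(Q@ex); s0=np.percentile(s,99); r=Q[(s>s0-.004)]
    c,rad=cv2.minEnclosingCircle(r[:,:2].astype(np.float32))
    print(n,'ztop',zt.round(4),len(r),'rim centre',r.mean(0).round(4),(r.max(0)+r.min(0)).round(4)/2,np.round(c,4),round(rad,4))
for n,(u0,u1,v0,v1) in dict(waxT=(325,400,150,215),waxS=(420,490,120,180)).items():
    Q=P[v0:v1,u0:u1].reshape(-1,3); c=im[v0:v1,u0:u1].reshape(-1,3).astype(int)
    b=(c[:,0]>c[:,2]+40)&(c[:,0]>c[:,1]+30)
    fl=(~b)&(abs(Q[:,2]-.056)<.004)&(c.max(1)<60)
    cc,rr=cv2.minEnclosingCircle(Q[fl][:,:2].astype(np.float32))
    print(n,'blue ctr',np.median(Q[b],0).round(4),'zmax',np.percentile(Q[b][:,2],[50,90,98]).round(3),'flange',np.round(cc,4),round(rr,4),fl.sum())
big=cv2.resize(im[70:150,170:300],(780,480),interpolation=cv2.INTER_CUBIC); cv2.imwrite('pics/w1c.png',big)
# bin side walls direction
```

```text
t 2.65 tcp [0.416  0.2334 0.3806] xang 36.11 tilt [-0.0011 -0.0005] open 0.085 grip 0.0 F [-0.4 -0.1  0.1]
tall ztop 0.3337 261 rim centre [0.4342 0.3167 0.1587] [0.4436  0.3131  0.32365] [0.4467 0.3093] 0.0443
short ztop 0.118 222 rim centre [0.4793 0.2645 0.1307] [0.47885 0.26275 0.312  ] [0.4786 0.2628] 0.0254
waxT blue ctr [0.4813 0.0524 0.1093] zmax [0.109 0.127 0.13 ] flange [0.4806 0.0502] 0.0422 1083
waxS blue ctr [ 0.6197 -0.0459  0.0939] zmax [0.094 0.108 0.11 ] flange [ 0.6193 -0.0481] 0.0422 1283
```

View pics/w1c.png

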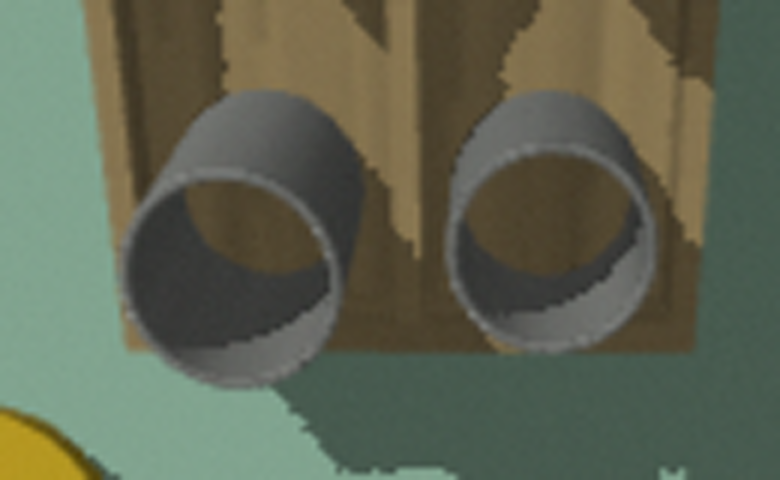

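Crop: the tall flask rim is centred at crop (232,278), the short one at (551,247). Both lean toward the bin's low side (image down), as expected.

```bash
cat >> h.py <<'E'
def ray(im,u,v,z):
    T=im['cam_to_world']; d=T[:3,:3]@np.array([(u-im['cx'])/im['fx'],(v-im['cy'])/im['fy'],1.]); return T[:3,3]+d*(z-T[2,3])/d[2]
E
python3 - <<'E'
from h import *
im=dict(np.load('pics/w1.npz'))
t=ray(im,170+232/6,70+278/6,.136); s=ray(im,170+551/6,70+247/6,.113); print(t,s)
a=np.radians(35.5);ex=np.array([np.cos(a),np.sin(a)]);ey=np.array([-ex[1],ex[0]])
for p,L in((t,.08),(s,.056)):
    b=p[:2]+ex*L*np.sin(.2618); print('base',b.round(4))
    bb=b
    globals()['B%d'%(L*1000)]=b
d=B80-B56;print('sep',np.linalg.norm(d),'yaw',np.degrees(np.arctan2(d[1],d[0]))-90)
# outer rim widths check
for u in(120,345): print(ray(im,170+u/6,70+278/6,.136).round(4))
# bin low-edge corners (crop 128,350),(695,350), top of the wall z=50+26*cos15
A=ray(im,170+128/6,70+350/6,.074);C=ray(im,170+695/6,70+350/6,.074);d=A-C;print(A,C,np.linalg.norm(d),np.degrees(np.arctan2(d[1],d[0]))-90)
E
```

```text
[0.43152336 0.3180238  0.136     ] [0.47921708 0.26242566 0.113     ]
base [0.4484 0.33  ]
base [0.491  0.2708]
sep 0.07295993879274158 yaw 35.75956538522969
[0.4166 0.3386 0.136 ]
[0.4465 0.2973 0.136 ]
[0.39171526 0.33609592 0.074     ] [0.48039064 0.21377749 0.074     ] 0.15107985610011432 35.94042698255946
```

Request:
{"method": "send_rows", "body": {"rows": [[6.0,[3.25,-2.97,0],0],[6.0,[3.25,-2.97,0],0],[6.0,[0,0,5],0],[6.0,[0,0,5],0],[6.0,[0,0,5],0],[6.0,[0,0,4],0],[6.0,[0,0,0],0]]}}

```text
t: 3.52
tool_pos: [0.4326, 0.3173, 0.1868]
tool_rot: [2.992, 0.953, -0.014]
contact_force: [0.4, -0.1, 0.5]
opening: 0.0597
grip_force: 0.0
```

Run:
```python
from h import *
go(.4337,.3196,.112); cap('wrist','w2')
```

```text
t 3.52 tcp [0.4326 0.3173 0.1868] xang 35.33 tilt [-0.0079 -0.0042] open 0.0597 grip 0.0 F [ 0.4 -0.1  0.5]
d(cm) [ 0.29 -0.11  7.48]
```

View pics/w2.png

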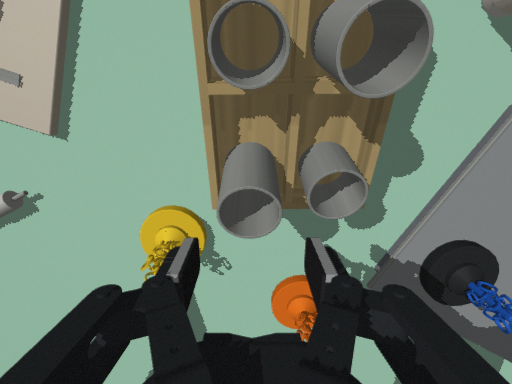

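Fingers straddle the column of the tall flask, whose rim is centred at (250,210), so I descend.

Request:
{"method": "send_rows", "body": {"rows": [[6.0,[0.25,-0.1,2.5],0],[6.0,[0,0,2.5],0],[6.0,[0,0,2.4],0],[6.0,[0,0,0],0],[4.5,[0,0,0],0],[4.5,[0,0,0],0],[4.5,[0,0,0],0],[4.5,[0,0,0],0]], "newtons": 50}}

```text
t: 4.58
tool_pos: [0.4376, 0.3219, 0.12]
tool_rot: [-2.992, -0.956, -0.006]
contact_force: [-3.0, -0.1, 7.4]
opening: 0.0488
grip_force: 52.4
```

Request:
{"method": "send_rows", "body": {"rows": [[4.5,[0,0,-2],0],[4.5,[0,0,-4],0],[4.5,[0,0,-5],0],[4.5,[0,0,-5],0],[4.5,[0,0,-2],0],[4.5,[0,0,0],0]]}}

```text
t: 5.32
tool_pos: [0.437, 0.3213, 0.2987]
tool_rot: [-2.992, -0.956, -0.004]
contact_force: [-0.5, -0.3, -3.6]
opening: 0.0487
grip_force: 52.7
```

Run:
```python
from h import *
go(.40,-.2,.30); cap('wrist','w3'); cap('scene','s3')
a=cv2.imread('pics/w3.png');b=cv2.imread('pics/s3.png')
cv2.imwrite('pics/m3.png',np.hstack([cv2.resize(a,(400,300)),cv2.resize(b[100:384,140:],(400,300))]))
```

```text
t 5.33 tcp [0.437  0.3213 0.2987] xang 35.45 tilt [0.0026 0.0013] open 0.0487 grip 52.7 F [-0.5 -0.3 -3.6]
d(cm) [-33.25  40.32  -0.21]
```

View pics/m3.png

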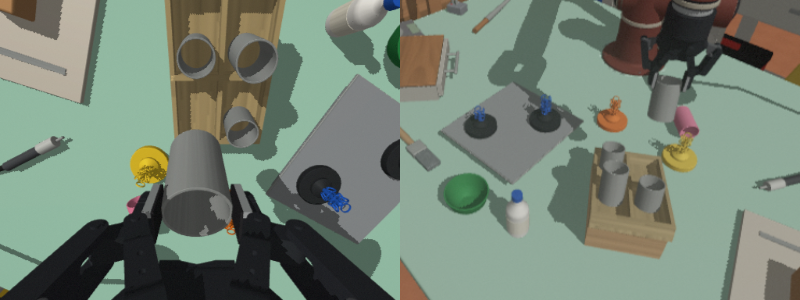

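The tall flask is held and still tilted. I carry it to free bench to let it stand upright.

Request:
{"method": "send_rows", "body": {"rows": [[4.5,[-3.52,4.14,0],0],[4.5,[-3.52,4.14,0],0],[4.5,[-3.52,4.14,0],0],[4.5,[-3.52,4.14,0],0],[4.5,[-3.52,4.14,0],0],[4.5,[-3.52,4.14,0],0],[4.5,[-3.52,4.14,0],0],[4.5,[-3.52,4.14,0],0],[4.5,[-3.52,4.14,0],0],[4.5,[-3.52,4.14,0],0]]}}

```text
t: 6.68
tool_pos: [0.3885, -0.2214, 0.294]
tool_rot: [-2.989, -0.955, 0.004]
contact_force: [1.2, 0.7, -3.0]
opening: 0.0485
grip_force: 52.9
```

Request:
{"method": "send_rows", "body": {"rows": [[4.5,[0,0,4],0],[4.5,[0,0,5],0],[4.5,[0,0,5],0],[4.5,[0,0,4],0],[4.5,[0,0,2.5],0],[4.5,[0,0,1],0],[4.5,[0,0,0.5],0],[4.5,[0,0,0.4],0],[4.5,[0,0,0],0]]}}

```text
t: 7.8
tool_pos: [0.3903, -0.2206, 0.0739]
tool_rot: [2.991, 0.956, 0.001]
contact_force: [0.8, 0.1, -2.7]
opening: 0.0487
grip_force: 53.0
```

Request:
{"method": "send_rows", "body": {"rows": [[4.5,[0,0,0.3],0],[4.5,[0,0,0.2],0],[4.5,[0,0,0],0]]}}

```text
t: 8.18
tool_pos: [0.3903, -0.2206, 0.0689]
tool_rot: [2.992, 0.956, 0.001]
contact_force: [0.2, 1.2, 0.6]
opening: 0.0483
grip_force: 53.3
```

Request:
{"method": "send_rows", "body": {"rows": [[5.6,[0,0,0],0],[6.5,[0,0,0],0],[7.5,[0,0,0],0],[7.5,[0,0,0],0],[7.5,[0,0,-3],0],[7.5,[0,0,-5],0],[7.5,[0,0,-5],0],[7.5,[0,0,-3],0],[7.5,[0,0,0],0]]}}

```text
t: 9.3
tool_pos: [0.3912, -0.2214, 0.2315]
tool_rot: [2.987, 0.955, 0.005]
contact_force: [-0.2, 0.1, -0.3]
opening: 0.075
grip_force: 0.0
```

Run:
```python
from h import *
o,M=st(); im=cap('wrist','w4'); P=cloud(im)
m=(abs(P[...,2]-.08)<.006)&(np.hypot(P[...,0]-.40,P[...,1]+.21)<.07)
q=P[m][:,:2].astype(np.float32); v,u=np.nonzero(m); print(len(q),u.min(),u.max(),v.min(),v.max(),cv2.minEnclosingCircle(q),q.mean(0), np.percentile(P[m][:,2],[5,50,95]))
```

```text
t 9.3 tcp [ 0.3912 -0.2214  0.2315] xang 35.46 tilt [ 0.0049 -0.004 ] open 0.075 grip 0.0 F [-0.2  0.1 -0.3]
385 226 271 144 189 ((0.39965158700942993, -0.2110300362110138), 0.02565057761967182) [ 0.39967212 -0.21155763] [0.07521553 0.07888344 0.08012062]
```

View pics/w4.png

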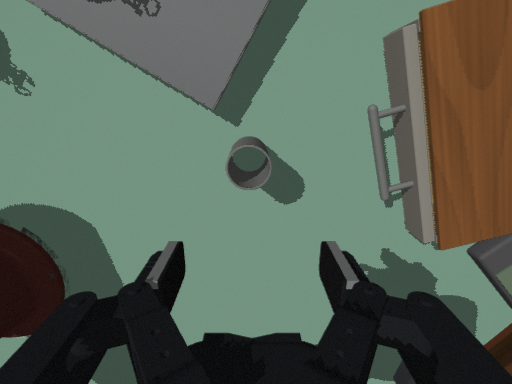

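The tall flask stands upright, rim at (248,168). The handle bar runs from (374,110) to (386,195).

Run:
```python
from h import *
go(.3997,-.2112,.055)
im=dict(np.load('pics/w4.npz')); P=cloud(im)
for p in((374,110),(380,152),(386,195)): print(p,ray(im,*p,.0525).round(4),P[p[1],p[0]].round(4))
```

```text
t 9.35 tcp [ 0.3903 -0.2206  0.2291] xang 35.46 tilt [ 0.0017 -0.0013] open 0.0748 grip 0.0 F [-0.4  0.2  0.6]
d(cm) [ 1.3  -0.25 17.41]
(374, 110) [ 0.5306 -0.2917  0.0525] [ 0.5307 -0.2918  0.0522]
(380, 152) [ 0.4999 -0.3304  0.0525] [ 0.4999 -0.3303  0.0527]
(386, 195) [ 0.4652 -0.374   0.0525] [ 0.4652 -0.3748  0.0513]
```

Request:
{"method": "send_rows", "body": {"rows": [[7.5,[1.3,-0.25,3],0],[7.5,[0,0,5],0],[7.5,[0,0,5],0],[7.5,[0,0,4.4],0],[7.5,[0,0,0],0],[4.5,[0,0,0],0],[4.5,[0,0,0],0],[4.5,[0,0,0],0],[4.5,[0,0,0],0],[4.5,[0,0,0],0]]}}

```text
t: 10.6
tool_pos: [0.4003, -0.2117, 0.0563]
tool_rot: [2.99, 0.956, 0.003]
contact_force: [0.2, -0.8, 7.0]
opening: 0.0493
grip_force: 53.5
```

Request:
{"method": "send_rows", "body": {"rows": [[4.5,[0,0,-3],0],[4.5,[0,0,-5],0],[4.5,[0,0,-5],0],[4.5,[0,0,-5],0],[4.5,[0,0,-2],0],[4.5,[0,0,0],0]]}}

```text
t: 11.35
tool_pos: [0.3992, -0.2109, 0.2546]
tool_rot: [2.991, 0.956, 0.001]
contact_force: [-0.7, -1.0, -3.5]
opening: 0.0492
grip_force: 53.2
```

Run:
```python
from h import *
o,M=st(); im=cap('wrist','w5');im2=cap('top','t5')
for i in (im,im2):
    P=cloud(i);f=i['frame']
    for n,c in dict(T=(.48,.05),S=(.62,-.048)).items():
        m=(np.hypot(P[...,0]-c[0],P[...,1]-c[1])<.09)&(f.max(-1)<60)&(abs(P[...,2]-.056)<.004)
        if m.sum()>50:
            cc,r=cv2.minEnclosingCircle(P[m][:,:2].astype(np.float32)); print(n,m.sum(),np.round(cc,4),round(r,4))
go(.4806,.0502,.27)
```

```text
t 11.35 tcp [ 0.3992 -0.2109  0.2546] xang 35.45 tilt [ 0.001  -0.0008] open 0.0492 grip 53.2 F [-0.7 -1.  -3.5]
T 344 [0.4546 0.0293] 0.0245
T 183 [0.475  0.0456] 0.041
S 200 [ 0.6145 -0.0532] 0.0417
t 11.45 tcp [ 0.3981 -0.21    0.2515] xang 35.46 tilt [-0.0035  0.0027] open 0.0491 grip 53.2 F [ 1.4 -0.5 -3.8]
d(cm) [ 21.81 -16.42  -1.81]
```

Request:
{"method": "send_rows", "body": {"rows": [[4.5,[3.32,-4.14,1],0],[4.5,[3.32,-4.14,1],0],[4.5,[3.32,-4.14,1],0],[4.5,[3.31,-4.15,1],0],[4.5,[0,0,0],0]]}}

```text
t: 12.08
tool_pos: [0.4087, 0.0045, 0.21]
tool_rot: [-2.986, -0.965, 0.01]
contact_force: [0.2, -0.3, -2.9]
opening: 0.049
grip_force: 53.5
```

```bash
cat >> h.py <<'E'
def base(im,c,rad=.07,show=True,z=.056):
    P=cloud(im);f=im['frame']
    m=(np.hypot(P[...,0]-c[0],P[...,1]-c[1])<rad)&(f.max(-1)<70)&(abs(P[...,2]-z)<.004)
    k,l,s,_=cv2.connectedComponentsWithStats(m.astype(np.uint8)); m=l==1+s[1:,4].argmax()
    cc,r=cv2.minEnclosingCircle(P[m][:,:2].astype(np.float32)); v,u=np.nonzero(m)
    print('flange',m.sum(),np.round(cc,4),round(r,4),'px',u.min(),u.max(),v.min(),v.max()); return cc
E
python3 - <<'E'
from h import *
st(); im=cap('wrist','w6'); c=base(im,(.48,.05)); go(*c,.2)
P=cloud(im);f=im['frame'].astype(int); b=(f[...,2]>f[...,0]+40)&(f[...,2]>f[...,1]+30)&(np.hypot(P[...,0]-.48,P[...,1]-.05)<.05);q=P[b]
print(b.sum(),q.mean(0),np.percentile(q[:,2],[50,90,99]),cv2.minEnclosingCircle(q[:,:2].astype(np.float32)))
E
```

```text
t 12.07 tcp [0.4087 0.0045 0.21  ] xang 35.82 tilt [-0.0072  0.0019] open 0.049 grip 53.5 F [ 0.2 -0.3 -2.9]
flange 4033 [0.481 0.049] 0.0418 px 219 299 53 138
t 12.12 tcp [0.4093 0.0028 0.2109] xang 35.68 tilt [-0.0057  0.0006] open 0.0495 grip 53.5 F [ 0.7 -0.3 -2.4]
d(cm) [8.52 0.43 1.05]
706 [0.48165633 0.04926946 0.11288885] [0.11416446 0.1286232  0.13011739] ((0.48368725180625916, 0.049207545816898346), 0.017809385433793068)
```

View pics/w6.png

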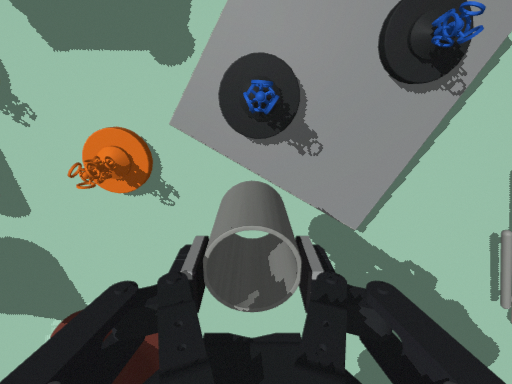

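The view shows the tall wax upright at (261,96) and the flask held vertical.

Request:
{"method": "send_rows", "body": {"rows": [[4.5,[4.25,0.2,0],0],[4.5,[4.25,0.2,0],0],[4.5,[0,0,0],0],[4.5,[0,0,0],0]]}}

```text
t: 12.62
tool_pos: [0.4819, 0.0461, 0.2129]
tool_rot: [-2.993, -0.954, 0.005]
contact_force: [0.7, -0.3, -2.9]
opening: 0.0494
grip_force: 53.5
```

Run:
```python
from h import *
go(.481,.049,.112)
```

```text
t 12.62 tcp [0.4819 0.0461 0.2129] xang 35.36 tilt [-0.0029 -0.0004] open 0.0494 grip 53.5 F [ 0.7 -0.3 -2.9]
d(cm) [ 0.12 -0.28 10.09]
```

Request:
{"method": "send_rows", "body": {"rows": [[4.5,[0.1,-0.28,1],0],[4.5,[0,0,1],0],[4.5,[0,0,2],0],[4.5,[0,0,2],0],[4.5,[0,0,0],0],[4.5,[0,0,0],0]]}}

```text
t: 13.38
tool_pos: [0.4818, 0.0501, 0.1544]
tool_rot: [2.992, 0.957, 0.0]
contact_force: [0.2, -0.6, -2.5]
opening: 0.0491
grip_force: 53.5
```

Run:
```python
from h import *
go(.481,.049,.112)
```

```text
t 13.38 tcp [0.4818 0.0501 0.1544] xang 35.45 tilt [ 0.0002 -0.0001] open 0.0491 grip 53.5 F [ 0.2 -0.6 -2.5]
d(cm) [-0.13  0.04  4.24]
```

Aligned within about 1 mm, so I lower gently.

Request:
{"method": "send_rows", "body": {"rows": [[4.5,[-0.1,0.05,1],0],[4.5,[0,0,1],0],[4.5,[0,0,1],0],[4.5,[0,0,0.6],0],[4.5,[0,0,0.3],0],[4.5,[0,0,0.2],0],[4.5,[0,0,0],0]]}}

```text
t: 14.25
tool_pos: [0.4813, 0.0491, 0.1134]
tool_rot: [2.992, 0.957, 0.0]
contact_force: [0.0, -0.4, -3.1]
opening: 0.049
grip_force: 53.6
```

Request:
{"method": "send_rows", "body": {"rows": [[4.5,[0,0,0.15],0],[4.5,[0,0,0.1],0],[4.5,[0,0,0],0]]}}

```text
t: 14.62
tool_pos: [0.4818, 0.0492, 0.1123]
tool_rot: [2.992, 0.957, 0.002]
contact_force: [-3.6, 1.0, 6.1]
opening: 0.0491
grip_force: 54.5
```

Request:
{"method": "send_rows", "body": {"rows": [[5.6,[0,0,0],0],[6.5,[0,0,0],0],[7.0,[0,0,0],0],[7.0,[0,0,-2],0],[7.0,[0,0,-5],0],[7.0,[0,0,-5],0],[7.0,[0,0,-5],0],[7.0,[-4,0,0],0],[7.0,[-4,0,0],0],[7.0,[0,0,0],0]]}}

```text
t: 15.88
tool_pos: [0.4152, 0.0019, 0.281]
tool_rot: [2.993, 0.953, 0.002]
contact_force: [0.3, -0.3, -1.0]
opening: 0.07
grip_force: 0.0
```

Run:
```python
from h import *
st(); im=cap('wrist','w7'); P=cloud(im); c=base(im,(.481,.049))
m=(np.hypot(P[...,0]-.481,P[...,1]-.049)<.045)&(P[...,2]>.125)&(P[...,2]<.15)
q=P[m];print(m.sum(),np.percentile(q[:,2],[5,50,95]).round(4),cv2.minEnclosingCircle(q[:,:2].astype(np.float32)))
base(im,(.62,-.048))
go(.479,.2625,.21)
```

```text
t 15.88 tcp [0.4152 0.0019 0.281 ] xang 35.33 tilt [ 0.0015 -0.0004] open 0.07 grip 0.0 F [ 0.3 -0.3 -1. ]
flange 1316 [0.481  0.0493] 0.0418 px 219 283 67 135
619 [0.1265 0.1345 0.1361] ((0.48157238960266113, 0.04977630823850632), 0.025541067123413086)
flange 2689 [ 0.6196 -0.0486] 0.0419 px 349 417 14 89
t 15.93 tcp [0.4159 0.0024 0.281 ] xang 35.38 tilt [0.0015 0.    ] open 0.07 grip 0.0 F [-0.4  0.6  0.1]
d(cm) [ 20.19 -17.56   7.11]
```

View pics/w7.png

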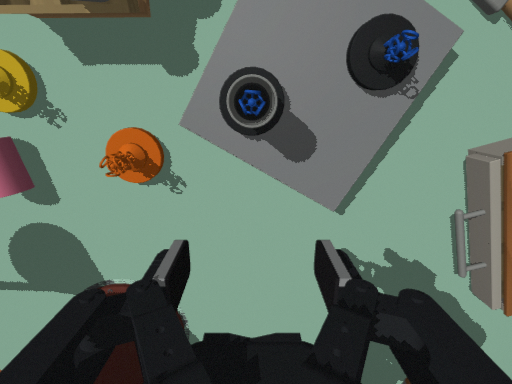

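The tall flask is home: rim z is about 0.135 and it is concentric at (252,101). Next is the short low-row flask.

Request:
{"method": "send_rows", "body": {"rows": [[6.0,[4.09,-3.51,0],0],[6.0,[4.09,-3.51,0],0],[6.0,[4.09,-3.51,0],0],[6.0,[4.09,-3.51,0],0],[6.0,[4.09,-3.51,0],0],[6.0,[0,0,4],0],[6.0,[0,0,5],0],[6.0,[0,0,4],0],[6.0,[0,0,0],0],[6.0,[0,0,0],0]]}}

```text
t: 17.18
tool_pos: [0.4819, 0.2651, 0.1523]
tool_rot: [-2.992, -0.957, -0.003]
contact_force: [1.3, -0.0, -0.3]
opening: 0.0601
grip_force: 0.0
```

Run:
```python
from h import *
go(.481,.264,.095)
```

```text
t 17.18 tcp [0.4819 0.2651 0.1523] xang 35.48 tilt [0.0018 0.0008] open 0.0601 grip 0.0 F [ 1.3 -0.  -0.3]
d(cm) [-0.15  0.04  5.73]
```

Request:
{"method": "send_rows", "body": {"rows": [[6.0,[-0.1,0,2],0],[6.0,[0,0,2],0],[6.0,[0,0,1.7],0],[6.0,[0,0,0],0],[6.0,[0,0,0],0]]}}

```text
t: 17.8
tool_pos: [0.4802, 0.2638, 0.0939]
tool_rot: [-2.992, -0.956, -0.0]
contact_force: [0.2, 0.1, -0.0]
opening: 0.06
grip_force: 0.0
```

Request:
{"method": "send_rows", "body": {"rows": [[4.5,[0,0,0],0],[4.5,[0,0,0],0],[4.5,[0,0,0],0],[4.5,[0,0,0],0],[4.5,[0,0,-2],0],[4.5,[0,0,-4],0],[4.5,[0,0,-5],0],[4.5,[0,0,-5],0],[4.5,[0,0,-4],0],[4.5,[0,0,0],0]]}}

```text
t: 19.05
tool_pos: [0.4816, 0.2643, 0.2991]
tool_rot: [-2.992, -0.957, -0.014]
contact_force: [-0.1, 0.3, -2.9]
opening: 0.0488
grip_force: 52.4
```

Run:
```python
from h import *
go(.39,-.22,.29)
```

```text
t 19.05 tcp [0.4816 0.2643 0.2991] xang 35.46 tilt [0.0082 0.003 ] open 0.0488 grip 52.4 F [-0.1  0.3 -2.9]
d(cm) [-35.56  34.14   0.69]
```

Request:
{"method": "send_rows", "body": {"rows": [[4.5,[-3.56,3.41,0],0],[4.5,[-3.56,3.41,0],0],[4.5,[-3.56,3.41,0],0],[4.5,[-3.56,3.41,0],0],[4.5,[-3.56,3.41,0],0],[4.5,[-3.56,3.41,0],0],[4.5,[-3.56,3.41,0],0],[4.5,[-3.56,3.41,0],0],[4.5,[-3.56,3.41,0],0],[4.5,[-3.56,3.41,0],0]]}}

```text
t: 20.3
tool_pos: [0.3866, -0.2216, 0.2918]
tool_rot: [-2.99, -0.955, 0.002]
contact_force: [1.4, -0.2, -1.1]
opening: 0.0488
grip_force: 52.5
```

Request:
{"method": "send_rows", "body": {"rows": [[4.5,[0,0,4],0],[4.5,[0,0,6],0],[4.5,[0,0,6],0],[4.5,[0,0,4],0],[4.5,[0,0,3],0],[4.5,[0,0,1],0],[4.5,[0,0,0.4],0],[4.5,[0,0,0],0]]}}

```text
t: 21.3
tool_pos: [0.3884, -0.221, 0.0507]
tool_rot: [2.991, 0.956, 0.001]
contact_force: [0.3, -0.6, -2.3]
opening: 0.0485
grip_force: 52.5
```

Request:
{"method": "send_rows", "body": {"rows": [[4.5,[0,0,0.3],0],[4.5,[0,0,0.2],0],[4.5,[0,0,0.1],0],[4.5,[0,0,0],0]]}}

```text
t: 21.8
tool_pos: [0.388, -0.2207, 0.0441]
tool_rot: [2.992, 0.956, 0.0]
contact_force: [-0.1, -0.4, -1.4]
opening: 0.0491
grip_force: 52.7
```

Request:
{"method": "send_rows", "body": {"rows": [[4.5,[0,0,0.2],0],[4.5,[0,0,0],0],[5.6,[0,0,0],0],[6.5,[0,0,0],0],[7.5,[0,0,0],0],[7.5,[0,0,0],0],[7.5,[0,0,-4],0],[7.5,[0,0,-6],0],[7.5,[0,0,-6],0],[7.5,[0,0,0],0]]}}

```text
t: 23.05
tool_pos: [0.3905, -0.2227, 0.2084]
tool_rot: [2.983, 0.954, 0.01]
contact_force: [0.4, -0.3, -0.1]
opening: 0.0751
grip_force: 0.0
```

Run:
```python
from h import *
o,M=st(); im=cap('wrist','w8'); P=cloud(im)
m=(abs(P[...,2]-.056)<.006)&(np.hypot(P[...,0]-.40,P[...,1]+.21)<.07)
q=P[m][:,:2].astype(np.float32); v,u=np.nonzero(m); c,r=cv2.minEnclosingCircle(q); print(len(q),u.min(),u.max(),v.min(),v.max(),c,r,np.percentile(P[m][:,2],[5,50,95]))
go(*c,.033)
```

```text
t 23.05 tcp [ 0.3905 -0.2227  0.2084] xang 35.46 tilt [ 0.0095 -0.0077] open 0.0751 grip 0.0 F [ 0.4 -0.3 -0.1]
378 225 270 144 189 (0.39918768405914307, -0.21228843927383423) 0.02554978057742119 [0.05129053 0.05474887 0.05606826]
t 23.1 tcp [ 0.3891 -0.2216  0.2049] xang 35.46 tilt [ 0.0048 -0.0039] open 0.0751 grip 0.0 F [-0.2 -0.3 -0.3]
d(cm) [ 1.33 -0.28 17.19]
```

Request:
{"method": "send_rows", "body": {"rows": [[7.5,[1.33,-0.28,3],0],[7.5,[0,0,5],0],[7.5,[0,0,5],0],[7.5,[0,0,4],0],[7.5,[0,0,0],0],[4.5,[0,0,0],0],[4.5,[0,0,0],0],[4.5,[0,0,0],0],[4.5,[0,0,0],0],[4.5,[0,0,0],0]]}}

```text
t: 24.35
tool_pos: [0.3985, -0.2117, 0.0339]
tool_rot: [2.989, 0.956, 0.003]
contact_force: [0.4, -0.5, 6.7]
opening: 0.049
grip_force: 52.8
```

Request:
{"method": "send_rows", "body": {"rows": [[4.5,[0,0,-3],0],[4.5,[0,0,-5],0],[4.5,[0,0,-5],0],[4.5,[0,0,-5],0],[4.5,[0,0,0],0]]}}

```text
t: 24.98
tool_pos: [0.399, -0.212, 0.2171]
tool_rot: [2.985, 0.954, 0.009]
contact_force: [-0.8, -0.1, -1.8]
opening: 0.0491
grip_force: 52.8
```

Run:
```python
from h import *
im=cap('top','t9'); base(im,(.475,.045)); base(im,(.615,-.053))
ex=np.array([.815,.579]); p=np.array([.6193,-.0483])-.085*ex; go(*p,.21)
```

```text
flange 121 [0.4764 0.0446] 0.0421 px 231 253 176 196
flange 223 [ 0.6139 -0.053 ] 0.0425 px 262 285 140 162
t 25.02 tcp [ 0.3978 -0.211   0.2138] xang 35.46 tilt [ 0.0033 -0.0025] open 0.0495 grip 52.8 F [ 0.3  1.2 -1.8]
d(cm) [18.99 -0.41  0.41]
```

Request:
{"method": "send_rows", "body": {"rows": [[4.5,[4.75,-0.1,0],0],[4.5,[4.75,-0.1,0],0],[4.5,[4.75,-0.1,0],0],[4.5,[4.75,-0.1,0],0],[4.5,[0,0,0],0],[4.5,[0,0,0],0]]}}

```text
t: 25.78
tool_pos: [0.5481, -0.0968, 0.2094]
tool_rot: [-2.99, -0.957, 0.006]
contact_force: [-0.4, -0.0, -1.7]
opening: 0.049
grip_force: 52.7
```

Run:
```python
from h import *
im=cap('wrist','w10'); c=base(im,(.6193,-.0483)); go(*c,.2)
```

```text
flange 4053 [ 0.6203 -0.0491] 0.0416 px 215 296 51 137
t 25.82 tcp [ 0.5481 -0.0972  0.21  ] xang 35.43 tilt [-0.0032  0.0007] open 0.0489 grip 52.7 F [-0.4  0.6 -1.7]
d(cm) [8.67 0.27 0.98]
```

Request:
{"method": "send_rows", "body": {"rows": [[4.5,[4.33,0.14,0],0],[4.5,[4.33,0.13,0],0],[4.5,[0,0,2.5],0],[4.5,[0,0,3],0],[4.5,[0,0,0],0],[4.5,[0,0,0],0]]}}

```text
t: 26.58
tool_pos: [0.6216, -0.0498, 0.1578]
tool_rot: [2.992, 0.955, 0.001]
contact_force: [-0.4, -0.2, -2.6]
opening: 0.0494
grip_force: 52.6
```

Run:
```python
from h import *
go(.6202,-.049,.090)
```

```text
t 26.57 tcp [ 0.6216 -0.0498  0.1578] xang 35.39 tilt [ 0.001  -0.0003] open 0.0494 grip 52.6 F [-0.4 -0.2 -2.6]
d(cm) [-0.07 -0.15  6.78]
```

Request:
{"method": "send_rows", "body": {"rows": [[4.5,[-0.07,-0.12,2],0],[4.5,[0,0,1.5],0],[4.5,[0,0,1],0],[4.5,[0,0,1],0],[4.5,[0,0,0.6],0],[4.5,[0,0,0.4],0],[4.5,[0,0,0.2],0],[4.5,[0,0,0],0]]}}

```text
t: 27.58
tool_pos: [0.6207, -0.0485, 0.0902]
tool_rot: [2.992, 0.957, 0.001]
contact_force: [0.0, 0.3, -0.6]
opening: 0.049
grip_force: 52.8
```

Request:
{"method": "send_rows", "body": {"rows": [[4.5,[0,0,0.15],0],[4.5,[0,0,0],0],[5.6,[0,0,0],0],[6.5,[0,0,0],0],[7.0,[0,0,0],0],[7.0,[0,0,-3],0],[7.0,[0,0,-5],0],[7.0,[0,0,-5],0],[7.0,[-4,0,-3],0],[7.0,[-4,0,0],0]]}}

```text
t: 28.82
tool_pos: [0.5563, -0.0957, 0.2526]
tool_rot: [2.988, 0.957, 0.009]
contact_force: [0.5, -0.4, 0.4]
opening: 0.0702
grip_force: 0.0
```

```bash
cat >> h.py <<'E'
def ring(im,c,z,tol=.006,rad=.045):
    P=cloud(im); m=(np.hypot(P[...,0]-c[0],P[...,1]-c[1])<rad)&(abs(P[...,2]-z)<tol); q=P[m]
    cc,r=cv2.minEnclosingCircle(q[:,:2].astype(np.float32)); print('ring',m.sum(),np.round(cc,4),round(r,4),'z',np.percentile(q[:,2],[5,50,95]).round(4)); return cc
E
python3 - <<'E'
from h import *
o,M=st(); im=cap('wrist','w11'); base(im,(.62,-.049)); ring(im,(.62,-.049),.112); ring(im,(.4815,.0495),.136)
im=dict(np.load('pics/w4.npz'))
yc=np.array([.4652-.5306,-.374+.2917]);print('handle dir',np.degrees(np.arctan2(yc[1],yc[0]))+180)
go(.42,-.27,.25)
E
```

```text
t 28.82 tcp [ 0.5563 -0.0957  0.2526] xang 35.51 tilt [ 0.0068 -0.0023] open 0.0702 grip 0.0 F [ 0.5 -0.4  0.4]
flange 1820 [ 0.6206 -0.0491] 0.0418 px 216 285 66 139
ring 580 [ 0.6207 -0.0478] 0.0256 z [0.1069 0.1107 0.1122]
ring 700 [0.4819 0.0498] 0.0262 z [0.1305 0.1343 0.1359]
handle dir 51.52746000630563
t 28.88 tcp [ 0.5525 -0.0977  0.2503] xang 35.37 tilt [ 0.0006 -0.0032] open 0.0701 grip 0.0 F [ 2.6 -1.1 -0.1]
d(cm) [-20.78   6.38   0.08]
```

Both flasks are home (rims at about 0.134 and 0.111). Next is the drawer.

Request:
{"method": "send_rows", "body": {"rows": [[2.8,[0,0,0],-8],[2.8,[0,0,0],-8],[2.8,[-4.36,2.08,0],0],[2.8,[-4.36,2.08,0],0],[2.8,[-4.36,2.08,0],0],[2.8,[-4.36,2.08,0],0],[2.8,[-4.36,2.08,0],0],[2.8,[0,0,5],0],[2.8,[0,0,5],0],[2.8,[0,0,0],0]]}}

```text
t: 30.12
tool_pos: [0.4977, -0.3279, 0.1427]
tool_rot: [-2.821, -1.359, 0.007]
contact_force: [0.8, -0.4, -0.5]
opening: 0.0278
grip_force: 0.0
```

Run:
```python
from h import *
go(.498,-.333,.030); im=cap('wrist','w12'); P=cloud(im)
m=(np.hypot(P[...,0]-.498,P[...,1]+.333)<.08)&(abs(P[...,2]-.051)<.005)
q=P[m]; print(m.sum(), cv2.minAreaRect(q[:,:2].astype(np.float32)))
```

```text
t 30.12 tcp [ 0.4977 -0.3279  0.1427] xang 51.43 tilt [-0.0083  0.0071] open 0.0278 grip 0.0 F [ 0.8 -0.4 -0.5]
d(cm) [-0.38  0.46 11.27]
2227 ((0.5205800533294678, -0.3437736928462982), (0.13212457299232483, 0.05772467330098152), 51.442081451416016)
```

View pics/w12.png

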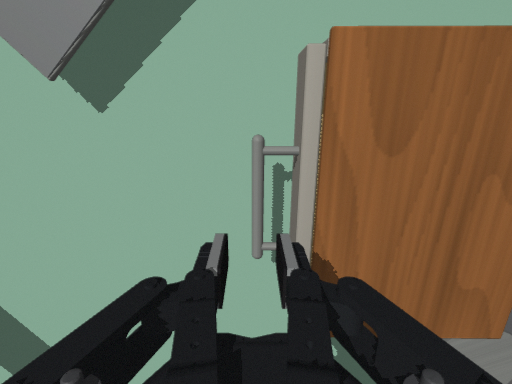

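Request:
{"method": "send_rows", "body": {"rows": [[2.8,[-0.3,0.2,3],0],[2.8,[0,0,0],0],[2.8,[0,0,0],0],[2.8,[0,0,0],0]]}}

```text
t: 30.68
tool_pos: [0.5015, -0.3345, 0.1207]
tool_rot: [2.827, 1.363, 0.002]
contact_force: [-0.4, -0.3, 0.6]
opening: 0.0281
grip_force: 0.0
```

Run:
```python
from h import *
im=cap('wrist','w13'); o,M=st(); P=cloud(im)
L=(P-o['tool_pos'])@M   # tool coords
m=(abs(P[...,2]-.0515)<.003)&(abs(L[...,1])<.012)&(L[...,0]>0)
q=L[m]; print(m.sum(),'bar y',q[:,1].mean(),q[:,1].min(),q[:,1].max(),'x',q[:,0].min(),q[:,0].max())
go(.498,-.333,.030)
```

```text
t 30.73 tcp [ 0.5012 -0.3344  0.1203] xang 51.47 tilt [ 0.0023 -0.0019] open 0.0276 grip 0.0 F [ 0.2 -0.1  0.3]
957 bar y -0.002136423119200064 -0.008565649652539024 0.01185783460168182 x 8.50102812588677e-05 0.05796840253001959
t 30.73 tcp [ 0.5012 -0.3344  0.1203] xang 51.47 tilt [ 0.0023 -0.0019] open 0.0276 grip 0.0 F [ 0.2 -0.1  0.3]
d(cm) [-0.1  -0.37  9.03]
```

Request:
{"method": "send_rows", "body": {"rows": [[2.8,[-0.1,-0.28,1],0],[2.8,[0,0,2.5],0],[2.8,[0,0,2.5],0],[2.8,[0,0,1.5],0],[2.8,[0,0,1.5],0],[2.8,[0,0,0],0],[0.6,[0,0,0],0],[0.6,[0,0,0],0],[0.6,[0,0,0],0],[0.6,[0,0,0],0]], "newtons": 60}}

```text
t: 31.98
tool_pos: [0.4981, -0.3333, 0.0292]
tool_rot: [2.829, 1.363, 0.001]
contact_force: [1.0, -0.6, 2.5]
opening: 0.0092
grip_force: 58.5
```

Request:
{"method": "send_rows", "body": {"rows": [[0.6,[0,-1,0],0],[0.6,[0,-2,0],0],[0.6,[0,-2,0],0],[0.6,[0,-2,0],0],[0.6,[0,-2,0],0],[0.6,[0,-2,0],0],[0.6,[0,-2,0],0],[0.6,[0,-1.7,0],0],[0.6,[0,-0.8,0],0],[0.6,[0,0,0],0]]}}

```text
t: 33.22
tool_pos: [0.3761, -0.2359, 0.0291]
tool_rot: [2.83, 1.364, 0.001]
contact_force: [-0.6, 0.7, 6.4]
opening: 0.0088
grip_force: 60.6
```

Request:
{"method": "send_rows", "body": {"rows": [[2.0,[0,0,0],0],[2.8,[0,0,0],0],[2.8,[0,0,0],0],[2.8,[0,0,-4],0],[4,[0,0,-6],0],[6,[0,0,-6],0],[8,[0,0,-5],0],[8,[-2.5,6,-1.5],0],[8,[-2.5,6,0],0],[8,[0,0,0],0]]}}

```text
t: 34.48
tool_pos: [0.4363, -0.3467, 0.2494]
tool_rot: [-2.827, -1.359, 0.003]
contact_force: [-1.0, 0.3, -0.1]
opening: 0.0801
grip_force: 0.0
```

Run:
```python
from h import *
im=cap('wrist','w14'); st()
```

```text
t 34.52 tcp [ 0.4358 -0.3452  0.2501] xang 51.39 tilt [-0.0032  0.0034] open 0.08 grip 0.0 F [ 0.5  0.2 -0.5]
```

View pics/w14.png

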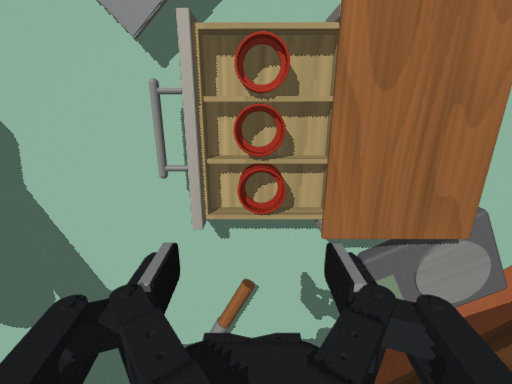

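The drawer is open with three red collars at (262,62), (259,130) and (262,188). I'll use the first two.

Run:
```python
from h import *
im=dict(np.load('pics/w14.npz')); P=cloud(im); f=im['frame'].astype(int); o,M=st()
for c in((262,62),(259,130),(262,188)):
    v,u=np.mgrid[:384,:512]
    m=(np.hypot(u-c[0],v-c[1])<36)&(f[...,0]>f[...,1]+50)&(abs(P[...,2]-.056)<.005)
    k,l,s,_=cv2.connectedComponentsWithStats(m.astype(np.uint8)); m=l==1+s[1:,4].argmax()
    cc,r=cv2.minEnclosingCircle(P[m][:,:2].astype(np.float32)); print(m.sum(),np.round(cc,4),round(r,4),np.percentile(P[m][:,2],[50,95]).round(4),'d',(M.T@(np.array([*cc,.037])-o['tool_pos'])*100).round(2))
```

```text
t 34.52 tcp [ 0.4358 -0.3452  0.2501] xang 51.39 tilt [-0.0032  0.0034] open 0.08 grip 0.0 F [ 0.5  0.2 -0.5]
565 [ 0.5209 -0.2566] 0.0311 [0.0568 0.0583] d [12.22  1.23 21.32]
447 [ 0.4725 -0.3129] 0.0311 [0.0569 0.0584] d [ 4.8   0.96 21.31]
435 [ 0.4277 -0.375 ] 0.0312 [0.0568 0.0582] d [-2.85  1.33 21.31]
```

Request:
{"method": "send_rows", "body": {"rows": [[8,[6.1,0.6,0],0],[8,[6.1,0.6,0],0],[8,[0,0,5],0],[8,[0,0,6],0],[8,[0,0,5],0],[8,[0,0,0],0],[8,[0,0,0],0]]}}

```text
t: 35.4
tool_pos: [0.5222, -0.2567, 0.095]
tool_rot: [2.827, 1.363, 0.003]
contact_force: [0.3, 0.3, 0.7]
opening: 0.0804
grip_force: 0.0
```

Run:
```python
from h import *
go(.5209,-.2566,.037)
```

```text
t 35.4 tcp [ 0.5222 -0.2567  0.095 ] xang 51.47 tilt [ 0.0028 -0.0018] open 0.0804 grip 0.0 F [0.3 0.3 0.7]
d(cm) [-0.07 -0.13  5.8 ]
```

Request:
{"method": "send_rows", "body": {"rows": [[8,[-0.05,-0.1,2],0],[8,[0,0,2],0],[8,[0,0,1.8],0],[8,[0,0,0],0],[8,[0,0,0],0],[5.5,[0,0,0],0],[5.5,[0,0,0],0],[5.5,[0,0,0],0],[5.5,[0,0,0],0],[5.5,[0,0,0],0]], "newtons": 40}}

```text
t: 36.65
tool_pos: [0.5212, -0.2568, 0.0358]
tool_rot: [2.828, 1.363, 0.002]
contact_force: [0.7, -0.1, 5.9]
opening: 0.061
grip_force: 43.9
```

Request:
{"method": "send_rows", "body": {"rows": [[5.5,[0,0,-2],0],[5.5,[0,0,-4],0],[5.5,[0,0,-5],0],[5.5,[0,0,-5],0],[5.5,[0,0,-2],0],[5.5,[0,0,0],0],[5.5,[0,0,0],0]]}}

```text
t: 37.52
tool_pos: [0.5189, -0.2554, 0.2114]
tool_rot: [-2.827, -1.362, 0.004]
contact_force: [0.3, 0.0, -1.1]
opening: 0.061
grip_force: 43.7
```

Run:
```python
from h import *
ex=np.array([.6225,.7826]); im=cap('wrist','w15'); ring(im,(.482,.05),.136); ring(im,(.6205,-.0485),.112); 
p=np.array([.6207,-.0485])-.11*ex; go(*p,.20)
```

```text
Traceback (most recent call last):
  File "h.py", line 27, in ring
    cc,r=cv2.minEnclosingCircle(q[:,:2].astype(np.float32)); print('ring',m.sum(),np.round(cc,4),round(r,4),'z',np.percentile(q[:,2],[5,50,95]).round(4)); return cc
                                                                                                                ~~~~~~~~~~~~~^^^^^^^^^^^^^^^^^^
IndexError: index -1 is out of bounds for axis 0 with size 0
```

Request:
{"method": "send_rows", "body": {"rows": [[5.5,[5.75,-2.45,0],0],[5.5,[5.75,-2.45,0],0],[5.5,[0,0,0],0],[5.5,[0,0,0],0]]}}

```text
t: 38.08
tool_pos: [0.5527, -0.1355, 0.2125]
tool_rot: [-2.828, -1.364, 0.004]
contact_force: [-0.3, -0.5, -0.9]
opening: 0.0609
grip_force: 43.7
```

Run:
```python
from h import *
im=cap('wrist','w16'); c=ring(im,(.6205,-.0485),.112); base(im,(.6205,-.0485)); go(*c,.110)
```

```text
ring 915 [ 0.6208 -0.0479] 0.0256 z [0.1071 0.1106 0.1121]
flange 2286 [ 0.6201 -0.049 ] 0.0417 px 211 292 25 114
t 38.12 tcp [ 0.5528 -0.1362  0.2128] xang 51.42 tilt [-0.0024  0.0004] open 0.0613 grip 43.7 F [ 0.2  0.1 -0.6]
d(cm) [11.15 -0.17 10.27]
```

Request:
{"method": "send_rows", "body": {"rows": [[5.5,[5.55,-0.08,0],0],[5.5,[5.55,-0.08,0],0],[5.5,[0,0,3],0],[5.5,[0,0,3],0],[5.5,[0,0,1.5],0],[5.5,[0,0,0],0],[5.5,[0,0,0],0]]}}

```text
t: 39.0
tool_pos: [0.6222, -0.0487, 0.1408]
tool_rot: [2.83, 1.362, 0.003]
contact_force: [-0.0, 0.4, -0.2]
opening: 0.0607
grip_force: 43.7
```

Run:
```python
from h import *
go(.6206,-.0483,.110)
```

```text
t 39.0 tcp [ 0.6222 -0.0487  0.1408] xang 51.4 tilt [ 0.0022 -0.0004] open 0.0607 grip 43.7 F [-0.   0.4 -0.2]
d(cm) [-0.07 -0.15  3.08]
```

Request:
{"method": "send_rows", "body": {"rows": [[5.5,[-0.05,-0.12,0.8],0],[5.5,[0,0,0.6],0],[5.5,[0,0,0.5],0],[5.5,[0,0,0.4],0],[5.5,[0,0,0.3],0],[5.5,[0,0,0.2],0],[5.5,[0,0,0],0]]}}

```text
t: 39.88
tool_pos: [0.6201, -0.0475, 0.1112]
tool_rot: [-2.83, -1.364, 0.0]
contact_force: [0.2, 0.2, -0.9]
opening: 0.0612
grip_force: 43.7
```

Request:
{"method": "send_rows", "body": {"rows": [[5.5,[0,0,0.15],0],[5.5,[0,0,0.15],0],[5.5,[0,0,0],0]]}}

```text
t: 40.25
tool_pos: [0.6206, -0.0476, 0.1098]
tool_rot: [2.83, 1.364, 0.001]
contact_force: [-1.2, 0.5, 4.4]
opening: 0.0611
grip_force: 44.2
```

Seated at the expected height. One more small push, then release and check.

Request:
{"method": "send_rows", "body": {"rows": [[5.5,[0,0,0.1],0],[5.5,[0,0,0],0],[6.6,[0,0,-0.1],0],[7.4,[0,0,0],0],[8,[0,0,0],0],[8,[0,0,-3],0],[8,[0,0,-5],0],[8,[-5,0,-3],0],[8,[-6,0,0],0],[8,[0,0,0],0]]}}

```text
t: 41.5
tool_pos: [0.5501, -0.136, 0.2187]
tool_rot: [2.832, 1.357, 0.0]
contact_force: [0.0, 0.4, -0.5]
opening: 0.08
grip_force: 0.0
```

Run:
```python
from h import *
im=cap('wrist','w17'); ring(im,(.6205,-.0485),.132); base(im,(.6205,-.0485))
go(.4725,-.3129,.20)
b=cv2.imread('pics/w17.png'); 
t=cap('top','t17'); base(t,(.475,.045)); ring(t,(.475,.045),.137)
```

```text
ring 1251 [ 0.6204 -0.0471] 0.0311 z [0.1272 0.1309 0.1322]
flange 942 [ 0.6193 -0.0505] 0.0413 px 212 292 63 112
t 41.55 tcp [ 0.5508 -0.1347  0.2183] xang 51.29 tilt [0.0004 0.0002] open 0.08 grip 0.0 F [-0.1  0.1  0.6]
d(cm) [-18.81   5.03   1.83]
flange 145 [0.4767 0.0446] 0.0418 px 231 253 177 196
ring 37 [0.4769 0.0448] 0.0256 z [0.1314 0.1356 0.1406]
```

View pics/w17.png

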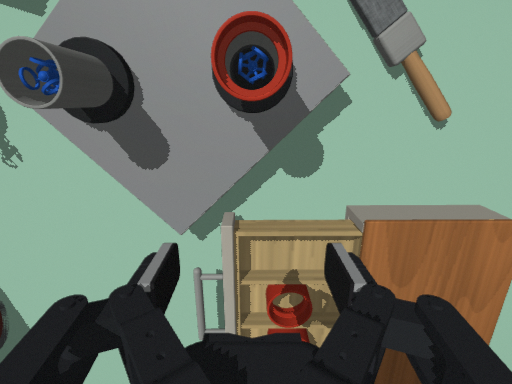

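The collar sits level on the short flask at (252,55), top about 0.131. The tall flask is undisturbed. Now the second collar.

Request:
{"method": "send_rows", "body": {"rows": [[8,[-4.7,1.26,0],0],[8,[-4.7,1.26,0],0],[8,[-4.7,1.26,0],0],[8,[-4.7,1.25,0],0],[8,[0,0,5],0],[8,[0,0,4],0],[8,[0,0,3],0],[8,[0,0,0],0],[8,[0,0,0],0]]}}

```text
t: 42.72
tool_pos: [0.475, -0.312, 0.0995]
tool_rot: [2.828, 1.365, 0.001]
contact_force: [0.5, -0.4, 0.2]
opening: 0.0801
grip_force: 0.0
```

Run:
```python
from h import *
go(.4725,-.3129,.037)
```

```text
t 42.73 tcp [ 0.475  -0.312   0.0995] xang 51.52 tilt [ 0.0013 -0.0009] open 0.0801 grip 0.0 F [ 0.5 -0.4  0.2]
d(cm) [-0.23 -0.15  6.25]
```

Request:
{"method": "send_rows", "body": {"rows": [[8,[-0.2,-0.1,2.2],0],[8,[0,0,2.2],0],[8,[0,0,1.9],0],[8,[0,0,0],0],[8,[0,0,0],0],[5.5,[0,0,0],0],[5.5,[0,0,0],0],[5.5,[0,0,0],0],[5.5,[0,0,0],0],[5.5,[0,0,0],0]]}}

```text
t: 43.98
tool_pos: [0.4729, -0.3139, 0.0372]
tool_rot: [2.827, 1.362, 0.002]
contact_force: [0.8, 0.4, 7.4]
opening: 0.0605
grip_force: 43.8
```

Request:
{"method": "send_rows", "body": {"rows": [[5.5,[0,0,-2],0],[5.5,[0,0,-4],0],[5.5,[0,0,-5],0],[5.5,[0,0,-5],0],[5.5,[0,0,-3],0],[5.5,[0,0,0],0],[5.5,[0,0,0],0]]}}

```text
t: 44.85
tool_pos: [0.471, -0.3122, 0.2237]
tool_rot: [-2.828, -1.363, 0.002]
contact_force: [-0.1, 0.5, -2.0]
opening: 0.0605
grip_force: 43.8
```

Run:
```python
from h import *
t=cap('top','t18'); base(t,(.475,.045))
ex=np.array([.6225,.7826]);p=np.array([.4818,.0495])-.11*ex; go(*p,.23)
```

```text
flange 137 [0.4751 0.0446] 0.0418 px 231 253 176 196
t 44.9 tcp [ 0.4708 -0.312   0.2229] xang 51.45 tilt [-0.0029  0.0026] open 0.0607 grip 43.8 F [-0.7  0.1 -0.8]
d(cm) [ 17.96 -21.66  -0.62]
```

Request:
{"method": "send_rows", "body": {"rows": [[5.5,[3,-3.61,-0.1],0],[5.5,[3,-3.61,-0.1],0],[5.5,[3,-3.61,-0.1],0],[5.5,[3,-3.61,-0.1],0],[5.5,[3,-3.61,-0.1],0],[5.5,[3,-3.61,-0.1],0],[5.5,[0,0,0],0],[5.5,[0,0,0],0]]}}

```text
t: 45.9
tool_pos: [0.414, -0.0372, 0.2299]
tool_rot: [-2.829, -1.364, 0.003]
contact_force: [0.3, 0.1, -1.1]
opening: 0.0606
grip_force: 43.8
```

Run:
```python
from h import *
im=cap('wrist','w19'); c=ring(im,(.4818,.0495),.136); base(im,(.4818,.0495)); go(.4818,.0495,.134)
```

```text
ring 794 [0.4816 0.0499] 0.0256 z [0.1315 0.1348 0.1361]
flange 1609 [0.481  0.0489] 0.0415 px 213 289 45 114
t 45.95 tcp [ 0.4142 -0.0376  0.2302] xang 51.42 tilt [-0.0021  0.0002] open 0.0607 grip 43.8 F [-0.1  0.3 -0.3]
d(cm) [11.04 -0.13  9.61]
```

Request:
{"method": "send_rows", "body": {"rows": [[5.5,[5.5,-0.07,0],0],[5.5,[5.5,-0.06,0],0],[5.5,[0,0,3],0],[5.5,[0,0,2.5],0],[5.5,[0,0,1],0],[5.5,[0,0,0],0],[5.5,[0,0,0],0]]}}

```text
t: 46.82
tool_pos: [0.4829, 0.0492, 0.1676]
tool_rot: [2.83, 1.362, 0.003]
contact_force: [0.1, -0.2, -0.8]
opening: 0.0607
grip_force: 43.8
```

Run:
```python
from h import *
go(.4815,.0492,.1352)
```

```text
t 46.83 tcp [0.4829 0.0492 0.1676] xang 51.4 tilt [ 0.002  -0.0001] open 0.0607 grip 43.8 F [ 0.1 -0.2 -0.8]
d(cm) [-0.09 -0.11  3.24]
```

Request:
{"method": "send_rows", "body": {"rows": [[5.5,[-0.07,-0.1,1],0],[5.5,[0,0,0.6],0],[5.5,[0,0,0.5],0],[5.5,[0,0,0.5],0],[5.5,[0,0,0.3],0],[5.5,[0,0,0.2],0],[5.5,[0,0,0],0]]}}

```text
t: 47.7
tool_pos: [0.481, 0.0498, 0.1355]
tool_rot: [2.83, 1.364, 0.0]
contact_force: [-0.3, 0.3, -1.2]
opening: 0.0609
grip_force: 43.9
```

Request:
{"method": "send_rows", "body": {"rows": [[5.5,[0,0,0.15],0],[5.5,[0,0,0.15],0],[5.5,[0,0,0],0]]}}

```text
t: 48.08
tool_pos: [0.4818, 0.05, 0.1351]
tool_rot: [2.83, 1.364, 0.003]
contact_force: [-4.6, 0.7, 10.7]
opening: 0.0609
grip_force: 44.8
```

Request:
{"method": "send_rows", "body": {"rows": [[5.5,[0,0,0],0],[6.6,[0,0,-0.1],0],[7.4,[0,0,0],0],[8,[0,0,0],0],[8,[0,0,-3],0],[8,[0,0,-4],0],[8,[-5,0,-3],0],[8,[-6,0,0],0],[8,[0,0,0],0],[8,[0,0,0],0]]}}

```text
t: 49.32
tool_pos: [0.4123, -0.0362, 0.2331]
tool_rot: [-2.83, -1.363, -0.001]
contact_force: [-0.3, -0.3, -0.0]
opening: 0.08
grip_force: 0.0
```

Run:
```python
from h import *
im=cap('wrist','w20'); ring(im,(.4815,.0495),.156); base(im,(.4815,.0495))
s=cap('scene','s20'); ring(s,(.62,-.048),.132); ring(s,(.4815,.0495),.156)
a=cv2.imread('pics/w20.png');b=cv2.imread('pics/s20.png')
cv2.imwrite('pics/m20.png',np.hstack([cv2.resize(a,(400,300)),cv2.resize(b[60:360,60:460],(400,300))]))
o,M=st(); h=np.array([.3761,-.2359]); go(*h,.2)
```

```text
ring 1356 [0.482  0.0508] 0.0312 z [0.1515 0.1549 0.1561]
flange 724 [0.4771 0.0443] 0.0409 px 215 290 79 114
ring 133 [ 0.623  -0.0487] 0.0325 z [0.1263 0.1308 0.1339]
ring 119 [0.4831 0.0504] 0.0323 z [0.1506 0.1544 0.1573]
t 49.42 tcp [ 0.4125 -0.0356  0.233 ] xang 51.52 tilt [-0.0007  0.0005] open 0.0798 grip 0.0 F [0.2 0.3 0. ]
t 49.42 tcp [ 0.4125 -0.0356  0.233 ] xang 51.52 tilt [-0.0007  0.0005] open 0.0798 grip 0.0 F [0.2 0.3 0. ]
d(cm) [-17.95   9.61   3.29]
```

View pics/m20.png

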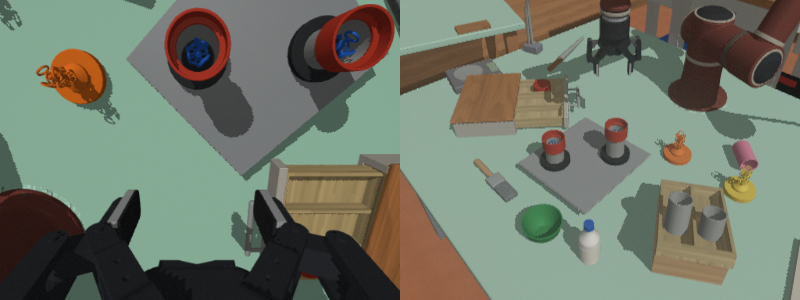

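Both collars are fully seated (tops about 0.155 and 0.131). The spare flasks are in the bin and the bystanders untouched. Now I shut the drawer.

Request:
{"method": "send_rows", "body": {"rows": [[2.8,[-4.5,2.4,0],0],[2.8,[-4.5,2.4,0],0],[2.8,[-4.5,2.4,0],0],[2.8,[-4.5,2.4,0],0],[2.8,[0,0,6],0],[2.8,[0,0,5],0],[2.8,[0,0,0],0],[2.8,[0,0,0],0],[2.8,[0,0,0],0]]}}

```text
t: 50.55
tool_pos: [0.377, -0.2378, 0.1264]
tool_rot: [2.825, 1.363, 0.003]
contact_force: [-0.1, -0.3, 0.6]
opening: 0.0281
grip_force: 0.0
```

Run:
```python
from h import *
im=cap('wrist','w21'); o,M=st(); P=cloud(im); L=(P-o['tool_pos'])@M
m=(abs(P[...,2]-.0515)<.003)&(abs(L[...,1])<.016)&(L[...,0]>0.005)&(L[...,0]<.045)
q=L[m]; print(m.sum(),'bar y',q[:,1].mean(),np.median(q[:,1]),'x',q[:,0].min(),q[:,0].max())
go(.3761,-.2359,.030)
```

```text
t 50.6 tcp [ 0.3768 -0.2378  0.1262] xang 51.5 tilt [ 0.0036 -0.0032] open 0.0281 grip 0.0 F [-0.  -0.4 -0.4]
574 bar y -0.0014560025934671956 -0.0015842233273111119 x 0.005058215233643264 0.044987724552539736
t 50.6 tcp [ 0.3768 -0.2378  0.1262] xang 51.5 tilt [ 0.0036 -0.0032] open 0.0281 grip 0.0 F [-0.  -0.4 -0.4]
d(cm) [ 0.1  -0.22  9.62]
```

Request:
{"method": "send_rows", "body": {"rows": [[2.8,[0.1,-0.18,1],0],[2.8,[0,0,2.5],0],[2.8,[0,0,2.5],0],[2.8,[0,0,2],0],[2.8,[0,0,1.6],0],[2.8,[0,0,0],0],[0.6,[0,0,0],0],[0.6,[0,0,0],0],[0.6,[0,0,0],0]], "newtons": 60}}

```text
t: 51.72
tool_pos: [0.3751, -0.2355, 0.0283]
tool_rot: [2.828, 1.363, 0.001]
contact_force: [0.9, -0.4, 0.3]
opening: 0.0091
grip_force: 58.6
```

Request:
{"method": "send_rows", "body": {"rows": [[0.6,[0,1,0],0],[0.6,[0,2,0],0],[0.6,[0,2,0],0],[0.6,[0,2,0],0],[0.6,[0,2,0],0],[0.6,[0,2,0],0],[0.6,[0,2,0],0],[0.6,[0,1.8,0],0],[0.6,[0,0.6,0],0],[0.6,[0,0,0],0]]}}

```text
t: 52.98
tool_pos: [0.4958, -0.3319, 0.0283]
tool_rot: [2.828, 1.363, 0.001]
contact_force: [-0.6, -0.8, 4.8]
opening: 0.0088
grip_force: 60.3
```

Request:
{"method": "send_rows", "body": {"rows": [[0.6,[0,0.2,0],0],[0.6,[0,0.2,0],0],[0.6,[0,0.1,0],0],[0.6,[0,0,0],0]]}}

```text
t: 53.48
tool_pos: [0.4983, -0.3339, 0.0283]
tool_rot: [-2.83, -1.364, 0.001]
contact_force: [-2.5, 0.7, 7.2]
opening: 0.0087
grip_force: 60.6
```

Request:
{"method": "send_rows", "body": {"rows": [[0.6,[0,0.2,0],0],[0.6,[0,0.1,0],0],[0.6,[0,0,0],0]]}}

```text
t: 53.85
tool_pos: [0.4983, -0.3339, 0.0281]
tool_rot: [-2.823, -1.361, 0.007]
contact_force: [-12.9, 7.4, 16.2]
opening: 0.0086
grip_force: 61.6
```

The drawer is at its stop. I relax, release and back away.

Request:
{"method": "send_rows", "body": {"rows": [[0.6,[0,-0.2,0],0],[1.6,[0,0,0],0],[2.6,[0,-0.1,0],0],[2.8,[0,0,0],0],[2.8,[0,0,-3],0],[2.8,[0,0,-5],0],[2.8,[0,0,-6],0],[2.8,[-3,-4,-3],0],[2.8,[-3,-4,0],0],[2.8,[0,0,0],0]]}}

```text
t: 55.1
tool_pos: [0.3967, -0.3308, 0.1971]
tool_rot: [-2.832, -1.36, 0.0]
contact_force: [-0.2, -0.1, 0.6]
opening: 0.028
grip_force: 0.0
```

Run:
```python
from h import *
st(); im=cap('scene','s22'); ring(im,(.62,-.048),.132); ring(im,(.4815,.0495),.156)
t=cap('top','t22'); base(t,(.475,.045)); base(t,(.615,-.053)); ring(t,(.475,.045),.156); ring(t,(.615,-.053),.132)
w=cap('wrist','w22'); P=cloud(w); m=(np.hypot(P[...,0]-.498,P[...,1]+.333)<.075)&(abs(P[...,2]-.0525)<.003)
q=P[m]-[.498,-.333,0]; x=q@[.7826,-.6225,0]; q=P[m][x<.015]; print(m.sum(),cv2.minAreaRect(q[:,:2].astype(np.float32)))
cv2.imwrite('pics/f.png',np.hstack([cv2.resize(im['frame'][60:360,60:460,::-1],(400,300)),cv2.resize(w['frame'][...,::-1],(400,300))]))
```

```text
t 55.1 tcp [ 0.3967 -0.3308  0.1971] xang 51.32 tilt [-0.0003  0.    ] open 0.028 grip 0.0 F [-0.2 -0.1  0.6]
ring 129 [ 0.6218 -0.048 ] 0.0323 z [0.1267 0.1308 0.134 ]
ring 120 [0.4826 0.051 ] 0.0323 z [0.1504 0.1546 0.1574]
flange 132 [0.4749 0.0423] 0.0422 px 231 253 178 197
flange 94 [ 0.6111 -0.0557] 0.0415 px 263 285 147 162
ring 49 [0.4778 0.0462] 0.0312 z [0.1505 0.154  0.1591]
ring 55 [ 0.6159 -0.0516] 0.0313 z [0.127  0.1305 0.1359]
1751 ((0.5008758902549744, -0.33668866753578186), (0.11845772713422775, 0.02051674760878086), 51.70685577392578)
```

View pics/f.png

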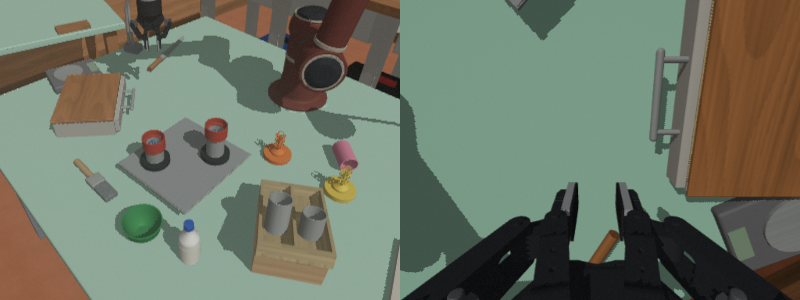

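The drawer is shut, both flasks and collars are home, and the arm is clear. Handing in.

```bash
python3 -c "
from station import ctrl
print(ctrl.finish_job())"
```

```text
the job is handed in; nothing more can be done
None
```

I handed the job in: both waxes (one tall, one short) have a matching flask fully home and a red collar fully down, and the drawer is shut; the spare flasks, spare collar, bowl, bottle and brush were left alone, and no verdict came back.

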